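Sweep three locks into the parts stop

ROBOT

A 7-joint arm with a two-finger parallel gripper is mounted at the origin on a cart in front of the work surface, level with it; the furniture and walls round the work are solid. World frame = base frame: x ahead of the robot, y to its left, z up, the work surface at z = 0. Lengths are in m, angles in rad, forces in N, time in s.
With the tool pointing down it reaches from about 0.425 to 0.95 m from the base axis. Payload 4.7 kg.
Tool frame: the origin (TCP) lies between the finger pads; the fingertips stand 11 mm ahead of it and the grasp point (between the pads) lies 8 mm behind it; z points along the fingers, y is the line along which they close (so a half turn about z gives the same grasp; the last joint's range is limited). The gripper opens to 85 mm and grips with 20 to 120 N. Pads are 22 mm wide; open, the fingers measure 114 mm over their backs; the gripper's body (76 mm by 85 mm) begins 54 mm behind the grasp point. The pads swing forward as they close: fully open they stand 13 mm farther back than shut.
Start: joints at [-1.271, 0.469, -0.049, 1.532, 0.024, 1.141, -0.082], TCP at [0.218, 0.639, 0.242] pointing down, gripper open.
Joint ranges: [-2.59, 2.59], [-0.33, 1.99], [-1.39, 1.29], [0.1, 2.45], [-1.04, 4.18], [0.21, 1.99], [-2.66, 2.66]. Speed limits (rad/s): [2.57, 2.57, 3.14, 3.14, 3.14, 3.14, 3.14].

INTERFACE

Orientations are given as a unit quaternion [x, y, z, w].
In Python, from workcell import status, cams, robot gives the robot as it stands. The module is installed in compiled form; this text tells all that it offers.
- The arm moves only by the shell command python3 -m pendant 'ROWS' [FORCE]. ROWS is JSON, a list of rows, each an object with "dp": the shift along the tool's x, y, z as a fraction of full scale, a list of three; "twist": the turn, a rotation vector about the tool's x, y, z as a fraction of full scale, a list of three; "claw": the opening, from -1 (shut) to 1 (fully open). A call has 1 to 20 rows; each row is the pose to reach, as a shift and turn from the pose commanded when the call began, along the tool's axes at that moment; what a row does not reach only later rows make up. Full scale, the value 1, is 200 mm for a shift and 90 degrees for a turn. A row lasts 1/12 s, in which the tool goes at most 41.7 mm and 7.16 degrees, less where a joint would pass 70% of its speed; a pose out of reach is approached as far as the arm can. A call with a number of a shift or a turn outside -1 to 1 is refused whole. A call with a gripper value outside its range is refused whole. The fingers move at their own pace and stop on an object; FORCE is the grip in N (left out, the last holds). Time passes only in rows, so rows that repeat a pose let the fingers close. It gives the time, the measured TCP pose, the force, the opening and the grip force at its end, in the units of the state.
- status.state(): the state, without advancing time (a new reading comes with each control period).
- cams.grab_frame(name): name is "side" or "top"; returns (picture, depth): 384x512x3 uint8, red, green, blue; 384x512 float32, m along the optical axis (not along the pixel's ray), 0 where there is no reading.
- cams.camera_info(name): a dict with "intrinsics" (3x3 intrinsics, pixels), "k1" (the pictures are not rectified: a ray, as slopes to the right and down, at radius r is drawn at 1 + k1 r^2 times it, then the intrinsics apply), "R" (3x3) and "t" (3): a world point X has camera coordinates R X + t. Camera axes: x right, y down, z forward; pixel columns grow to the right and rows downward; lengths in m; the calibration is good to about 2 mm. A picture is of the moment at which its call begins. camera_info takes no time and is no camera call.
- robot.close_job(): hands the job in; it is judged then, once.
Trained networks look in the newest picture that a camera, given by its name, has taken for a name from the list of things; names that differ only in an ending like _2 or _b are one class to them, and where a whole thing is asked for, a point or a joint stands for the part that bears it (a point fixed in the world has none). Each returns a list of dicts, best first, with "p" (0 to 1); they miss things now and then, are a little off and sometimes report something else, mostly with a low value. They report only what shows in the picture. A call takes as long as a camera call.
- cams.outline_of(name, camera): "mask" (384x512 bool, what is visible of it).
- cams.pinpoint(name, camera): "point" ([x, y, z] in m, in world coordinates, good to about 4 mm: a listed point, or the origin of a listed thing).
The state is a dict: "time_s": time; "joint_pos": joint angles; "dq": joint speeds; "joint_efforts": joint torques, N m; "tool_pos": TCP position; "eef_rot": TCP orientation; "force": force on the tool from outside, world axes, zero at the start; "moment": the same for the moment, N m; "finger_gap": finger opening in m; "gripper_force": force on a finger pad.
Only numpy, scipy, OpenCV 4.12 (cv2) and the standard library are available. Lean on these libraries where they do the work, as an engineer would, in place of code of your own. Each camera call takes 0.05 s, during which the arm holds its last target. There are 200 camera calls.

TASK

Sweep the two lock cylinders and the padlock across the counter with your fingertips until each lies flat in the back half of the three-sided steel parts stop, where its walls are high. Push them gently, and never pinch, lift or tip them. Leave the loupe, the flat tin and the felt pen where they are.

Things in the scene. Friction and masses are not known exactly. Their poses are not given: they have to be found in the camera images.
- parts_stop: Fixed three-sided stop of bare sheet steel, no floor of its own, open to its own -x (roughly the robot's left, world +y). Inside 120 mm deep along x (-60 open edge, +60 back wall). Back half (x > 0): 200 mm wide along y, walls 32 mm high. Front half: 16 mm high, splayed to 256 mm at the open edge. Walls 3 mm thick, outside them a 2 mm high, 22 mm wide flange. Origin: middle of the inside, z = 0.
- brass_cylinder: Brass-coloured lock cylinder (a door-lock insert, figure-of-eight section) lying flat: 65 mm long along its own y, 33 mm wide along x, 17 mm high, about 0.19 kg. Origin at the middle of its underside, so z = 0 when it lies on the counter (it rests leaning by up to 0.1 rad); z up.
- nickel_cylinder: Nickel-grey lock cylinder (a door-lock insert, figure-of-eight section) lying flat: 65 mm long along its own y, 33 mm wide along x, 17 mm high, about 0.19 kg. Origin at the middle of its underside, so z = 0 when it lies on the counter (it rests leaning by up to 0.1 rad); z up.
- brass_padlock: Brass padlock lying flat with a steel shackle: 54 mm along its own x (body from -26 to +6 mm, 40 mm wide and 13 mm high; shackle from there to +27 mm, 32 mm wide and 10 mm high), about 0.16 kg. Origin at the middle of its underside, z = 0 on the counter; its balance point lies at x = -8 mm.
- eye_loupe: Small black loupe, 39 mm across, 27 mm high, loose among the locks. Not to be moved. Origin at the middle of its underside.
- flat_tin: Round pale metal tin, 70 mm across, 24 mm high, loose, left of the loupe. Not to be moved. Origin at the middle of its underside. Beyond it stands a fixed drawer cabinet, over 0.15 m high, its front with an open drawer at about x = 0.6 to 0.65 m, y = 0.1 to 0.45 m: keep arm and gripper clear of it.
- felt_pen: White and green felt pen, 135 mm long along its own y, 17 mm thick, lying loose on the robot's side of the stop. Not to be moved. Origin at the middle of its underside. To its left a small vice is fixed at about x = 0.35, y = -0.02 m, reaching to x = 0.42.

How it is judged:
By the outcome, as a careful person would: the job done as asked, in the order asked, and still so for the second after the job is handed in, with the robot touching nothing.
It also fails if it takes over 67 s, if anything falls off the work surface, if the arm or the gripper's body presses on something with over 40 N, if the wrist force passes 120 N, or if a joint passes its speed limit or range.

## Working session

There is one attempt and no reset: what is moved stays moved. The work goes in short steps, Python scripts to look and compute and a shell command to move; the robot and the scene stay as the last step left them, time stands still between calls to the robot, and variables do not carry over. Pictures are saved under pics/ and viewed, at most 10 in all, crops included, and the job is handed in when it is done.

```bash
mkdir -p pics; cat > h.py <<'E'
import numpy as np, cv2
from workcell import status, cams, robot
def pts(cam, depth, mask):
    i=cams.camera_info(cam); K=np.array(i["intrinsics"]);R=np.array(i["R"]);t=np.array(i["t"])
    v,u=np.nonzero(mask&(depth>0)); d=depth[v,u]
    n=cv2.undistortPoints(np.c_[u,v].astype(float)[:,None],K,np.array([i["k1"],0,0,0.]))[:,0]
    return (np.c_[n*d[:,None],d]-t)@R
def look(cam, names):
    pic,dep=cams.grab_frame(cam)
    for n in names:
        o=cams.outline_of(n,cam)
        for r in o[:2]:
            if r["p"]<.3: continue
            P=pts(cam,dep,r["mask"])
            if len(P)<10: continue
            z=P[:,2]; Q=P[z>np.percentile(z,20)] if 0 else P
            rect=cv2.minAreaRect(Q[:,:2].astype(np.float32)*1000)
            print(cam,n,round(r["p"],2),"cen",Q[:,:2].mean(0).round(3),"zpct",np.percentile(z,[5,50,95]).round(3),"rect",np.round(rect[0]),np.round(rect[1]),round(rect[2]))
    return pic,dep
E
cat > a.py <<'E'
from h import *
N=["parts_stop","brass_cylinder","nickel_cylinder","brass_padlock","eye_loupe","flat_tin","felt_pen"]
for c in ["top","side"]:
    pic,dep=look(c,N)
    for n in N:
        r=cams.pinpoint(n,c)
        print(c,n,[(round(x["p"],2),np.round(x["point"],3)) for x in r[:2]])
    cv2.imwrite(f"pics/{c}0.png",pic[:,:,::-1])
s=status.state();print(s["time_s"],s["tool_pos"],s["eef_rot"],s["finger_gap"])
E
python3 a.py
```

```text
top parts_stop 0.95 cen [ 0.575 -0.261] zpct [-0.     0.007  0.035] rect [ 581. -238.] [142. 280.] 89
top brass_cylinder 0.79 cen [0.485 0.219] zpct [0.009 0.013 0.018] rect [487. 220.] [37. 64.] 70
top nickel_cylinder 0.6 cen [0.554 0.033] zpct [0.009 0.014 0.018] rect [554.  33.] [63. 32.] 11
top nickel_cylinder 0.32 cen [ 0.577 -0.259] zpct [0.    0.007 0.035] rect [ 580. -237.] [143. 279.] 89
top brass_padlock 0.69 cen [ 0.617 -0.035] zpct [0.001 0.012 0.015] rect [621. -35.] [39. 54.] 86
top brass_padlock 0.67 cen [0.554 0.032] zpct [0.009 0.013 0.018] rect [555.  33.] [65. 34.] 9
top eye_loupe 0.75 cen [0.567 0.182] zpct [0.003 0.014 0.028] rect [566. 182.] [39. 41.] 0
top felt_pen 0.89 cen [ 0.367 -0.206] zpct [0.01  0.014 0.018] rect [ 367. -208.] [134.  16.] 84
top parts_stop [(0.22, array([ 0.363, -0.211, -0.007]))]
top brass_cylinder [(0.67, array([0.481, 0.22 , 0.001]))]
top nickel_cylinder [(0.68, array([ 0.554,  0.031, -0.001]))]
top brass_padlock [(0.82, array([ 0.624, -0.04 , -0.002]))]
top eye_loupe [(0.63, array([0.564, 0.182, 0.003])), (0.22, array([ 0.624, -0.039,
[... 768 characters left out ...]
rect [574. 261.] [69. 69.] 15
side felt_pen 0.7 cen [ 0.364 -0.2  ] zpct [0.01  0.014 0.018] rect [ 364. -208.] [135.  16.] 83
side parts_stop [(0.92, array([ 0.578, -0.225, -0.001]))]
side brass_cylinder [(0.97, array([ 0.487,  0.22 , -0.   ]))]
side nickel_cylinder [(0.64, array([0.555, 0.031, 0.001]))]
side brass_padlock [(0.71, array([ 0.615, -0.032, -0.003]))]
side eye_loupe [(0.78, array([ 0.565,  0.186, -0.003]))]
side flat_tin [(0.86, array([ 0.573,  0.262, -0.002])), (0.5, array([ 0.486,  0.221, -0.005]))]
side felt_pen [(0.64, array([ 0.368, -0.213, -0.004]))]
1.5 [0.21791041 0.63888836 0.24234356] [ 1.63652156e-01  9.86518103e-01  6.53364534e-05 -2.69276267e-05] 0.0851537320458766
```

```bash
cat > b.py <<'E'
from h import *
for c in ["top","side"]:
    pic,dep=cams.grab_frame(c)
    m=np.ones(dep.shape,bool); P=pts(c,dep,m)
    Q=P[(P[:,2]>.026)&(P[:,2]<.038)&(P[:,1]<-.12)&(P[:,1]>-.4)&(abs(P[:,0]-.58)<.16)]
    rect=cv2.minAreaRect(Q[:,:2].astype(np.float32)*1000); print(c,len(Q),rect,cv2.boxPoints(rect).round().tolist())
    L=P[(P[:,2]>.011)&(P[:,2]<.02)&(P[:,1]<-.12)&(P[:,1]>-.4)&(abs(P[:,0]-.58)<.16)]
    rect=cv2.minAreaRect(L[:,:2].astype(np.float32)*1000); print(c,len(L),rect,cv2.boxPoints(rect).round().tolist())
    T=P[(P[:,2]>.02)&(P[:,1]>.22)&(P[:,1]<.31)&(abs(P[:,0]-.57)<.06)&(P[:,2]<.03)]
    print("tin",T.min(0),T.max(0))
    print("pic",pic.shape)
E
python3 b.py; python3 -c "
import cv2;a=cv2.imread('pics/top0.png');cv2.imwrite('pics/both.png',cv2.vconcat([cv2.resize(a,(400,300)),cv2.resize(cv2.imread('pics/side0.png'),(400,300))]))"
```

```text
top 370 ((580.7426147460938, -256.6272888183594), (66.90847778320312, 209.0773468017578), 89.1042709350586) [[476.0, -288.0], [685.0, -292.0], [686.0, -225.0], [477.0, -222.0]]
top 251 ((581.2911376953125, -226.51014709472656), (123.6426773071289, 262.8316345214844), 89.66593933105469) [[450.0, -288.0], [712.0, -289.0], [713.0, -165.0], [450.0, -164.0]]
tin [0.54129803 0.22590919 0.02005026] [0.61067552 0.29421104 0.02922054]
pic (384, 512, 3)
side 239 ((578.0830688476562, -256.6061096191406), (68.2960205078125, 207.8576202392578), 88.87255096435547) [[474.0, -289.0], [681.0, -293.0], [683.0, -225.0], [475.0, -220.0]]
side 280 ((579.3629150390625, -227.81715393066406), (126.23909759521484, 263.707275390625), 89.01673889160156) [[446.0, -289.0], [710.0, -293.0], [712.0, -167.0], [449.0, -162.0]]
tin [0.53942376 0.22518655 0.02000324] [0.60774696 0.29491216 0.02792888]
pic (384, 512, 3)
```

View pics/top0.png

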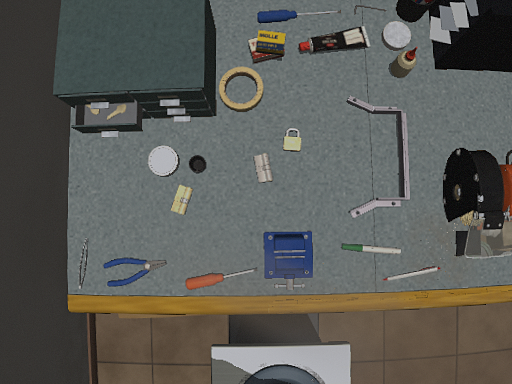

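View pics/side0.png

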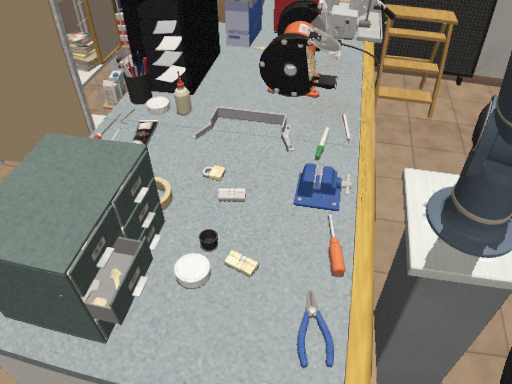

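```bash
python3 -m pendant '[{"dp":[-0.85,-0.76,0],"twist":[0,0,0.791],"claw":-1},{"dp":[-0.85,-0.76,0],"twist":[0,0,0.791],"claw":-1},{"dp":[-0.85,-0.76,0],"twist":[0,0,0.791],"claw":-1},{"dp":[-0.85,-0.76,0],"twist":[0,0,0.791],"claw":-1},{"dp":[-0.85,-0.76,0],"twist":[0,0,0.791],"claw":-1},{"dp":[-0.85,-0.76,0],"twist":[0,0,0.791],"claw":-1},{"dp":[-0.85,-0.76,0],"twist":[0,0,0.791],"claw":-1},{"dp":[-0.85,-0.76,0],"twist":[0,0,0.791],"claw":-1},{"dp":[-0.85,-0.76,0],"twist":[0,0,0.791],"claw":-1},{"dp":[-0.85,-0.76,0],"twist":[0,0,0.791],"claw":-1},{"dp":[-0.85,-0.76,0],"twist":[0,0,0.791],"claw":-1},{"dp":[-0.85,-0.76,0],"twist":[0,0,0.791],"claw":-1}]'
```

```text
time_s: 2.6
tool_pos: [0.3296, 0.4402, 0.2424]
eef_rot: [0.706, 0.708, 0.0, -0.0]
force: [-0.7, -0.4, 0.4]
finger_gap: -0.0001
gripper_force: 0.0
```

```bash
python3 -m pendant '[{"dp":[-1,0.7,0],"twist":[0,0,0],"claw":-1},{"dp":[-1,0.7,0],"twist":[0,0,0],"claw":-1},{"dp":[-1,0.7,0],"twist":[0,0,0],"claw":-1},{"dp":[-1,0.7,0],"twist":[0,0,0],"claw":-1},{"dp":[-1,0.7,0],"twist":[0,0,0],"claw":-1},{"dp":[-1,0.7,0],"twist":[0,0,0],"claw":-1},{"dp":[-1,0.7,0],"twist":[0,0,0],"claw":-1},{"dp":[-1,0.7,0],"twist":[0,0,0],"claw":-1}]'
python3 -m pendant '[{"dp":[-0.9,0.1,0.3],"twist":[0,0,0],"claw":-1},{"dp":[-0.9,0.1,0.3],"twist":[0,0,0],"claw":-1},{"dp":[-0.9,0.1,0.3],"twist":[0,0,0],"claw":-1},{"dp":[-0.9,0.1,0.3],"twist":[0,0,0],"claw":-1},{"dp":[-0.9,0.1,0.3],"twist":[0,0,0],"claw":-1},{"dp":[-1,0.7,0.7],"twist":[0,0,0],"claw":-1},{"dp":[-1,0.7,0.7],"twist":[0,0,0],"claw":-1},{"dp":[-1,0.7,0.7],"twist":[0,0,0],"claw":-1},{"dp":[-1,0.7,0.7],"twist":[0,0,0],"claw":-1},{"dp":[-1,0.7,0.7],"twist":[0,0,0],"claw":-1},{"dp":[-1,0.7,0.7],"twist":[0,0,0],"claw":-1},{"dp":[-1,0.7,0.7],"twist":[0,0,0],"claw":-1}]'
```

```text
time_s: 3.27
tool_pos: [0.4709, 0.2379, 0.2425]
eef_rot: [0.708, 0.706, 0.0, 0.0]
force: [0.0, 0.8, -0.3]
finger_gap: -0.0002
gripper_force: 0.0
time_s: 4.27
tool_pos: [0.6087, 0.0416, 0.1024]
eef_rot: [0.706, 0.708, -0.0, -0.001]
force: [0.2, -0.2, 0.6]
finger_gap: 0.0
gripper_force: 0.0
```

```bash
python3 -m pendant '[{"dp":[-0.195,0.025,0],"twist":[0,0,0],"claw":-1},{"dp":[-0.195,0.025,0.1],"twist":[0,0,0],"claw":-1},{"dp":[-0.195,0.025,0.2],"twist":[0,0,0],"claw":-1},{"dp":[-0.195,0.025,0.28],"twist":[0,0,0],"claw":-1},{"dp":[-0.195,0.025,0.34],"twist":[0,0,0],"claw":-1},{"dp":[-0.195,0.025,0.39],"twist":[0,0,0],"claw":-1},{"dp":[-0.195,0.025,0.42],"twist":[0,0,0],"claw":-1},{"dp":[-0.195,0.025,0.435],"twist":[0,0,0],"claw":-1},{"dp":[-0.195,0.025,0.435],"twist":[0,0,0],"claw":-1}]'
python3 - <<'E'
from h import *
pic,d=look("side",["brass_padlock","nickel_cylinder"])
cv2.imwrite("pics/s1.png",cv2.resize(pic[100:270,130:330,::-1],(800,680))[:600])
E
```

```text
time_s: 5.02
tool_pos: [0.6144, 0.0013, 0.0152]
eef_rot: [0.707, 0.707, 0.0, -0.0]
force: [0.3, -0.2, -0.5]
finger_gap: 0.0002
gripper_force: 0.0
side brass_padlock 0.37 cen [ 0.596 -0.021] zpct [0.005 0.011 0.015] rect [596. -11.] [13. 47.] 7
side nickel_cylinder 0.63 cen [0.552 0.037] zpct [0.009 0.013 0.018] rect [551.  37.] [61. 29.] 14
```

View pics/s1.png

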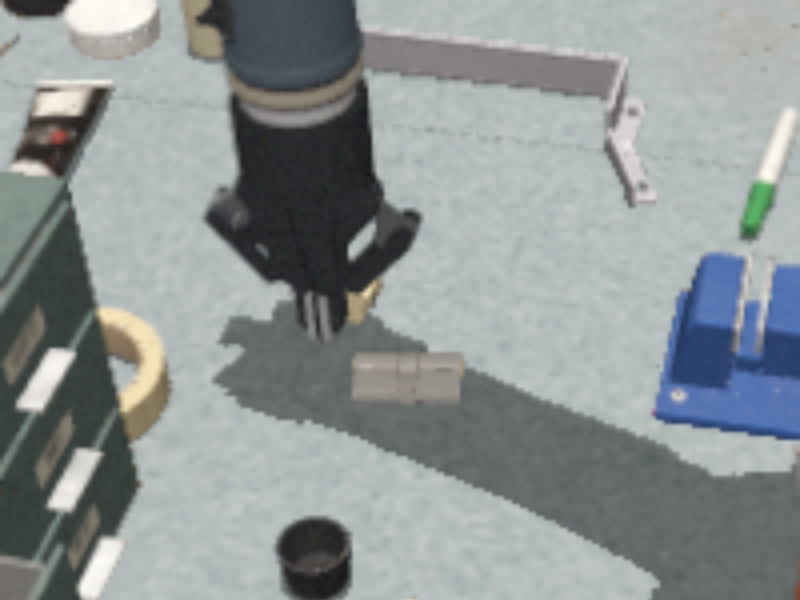

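```bash
python3 -m pendant '[{"dp":[-0.02,0,0],"twist":[0,0,0],"claw":-1},{"dp":[-0.04,0,0],"twist":[0,0,0],"claw":-1},{"dp":[-0.065,0.003,0],"twist":[0,0,0],"claw":-1},{"dp":[-0.09,0.006,0],"twist":[0,0,0],"claw":-1},{"dp":[-0.12,0.009,0],"twist":[0,0,0],"claw":-1},{"dp":[-0.15,0.012,0],"twist":[0,0,0],"claw":-1},{"dp":[-0.18,0.016,0],"twist":[0,0,0],"claw":-1},{"dp":[-0.21,0.02,0],"twist":[0,0,0],"claw":-1},{"dp":[-0.24,0.024,0],"twist":[0,0,0],"claw":-1},{"dp":[-0.27,0.028,0],"twist":[0,0,0],"claw":-1},{"dp":[-0.3,0.032,0],"twist":[0,0,0],"claw":-1},{"dp":[-0.33,0.036,0],"twist":[0,0,0],"claw":-1},{"dp":[-0.36,0.04,0],"twist":[0,0,0],"claw":-1},{"dp":[-0.39,0.044,0],"twist":[0,0,0],"claw":-1},{"dp":[-0.42,0.048,0],"twist":[0,0,0],"claw":-1},{"dp":[-0.45,0.052,0],"twist":[0,0,0],"claw":-1},{"dp":[-0.48,0.056,0],"twist":[0,0,0],"claw":-1},{"dp":[-0.51,0.06,0],"twist":[0,0,0],"claw":-1},{"dp":[-0.53,0.063,0],"twist":[0,0,0],"claw":-1},{"dp":[-0.54,0.065,0],"twist":[0,0,0],"claw":-1}]'
python3 - <<'E'
from h import *
for c in ["side","top"]:
    pic,d=look(c,["brass_padlock"])
    print(cams.pinpoint("brass_padlock",c)[:1])
    cv2.imwrite(f"pics/{c}2.png",cv2.resize(pic[90:240,150:350,::-1] if c=="side" else pic[80:230,240:440,::-1],(800,600)))
E
```

```text
time_s: 6.83
tool_pos: [0.6273, -0.1083, 0.0152]
eef_rot: [0.708, 0.707, -0.0, 0.0]
force: [0.3, 0.9, -0.0]
finger_gap: 0.0002
gripper_force: 0.4
side brass_padlock 0.49 cen [ 0.602 -0.133] zpct [0.002 0.012 0.016] rect [ 603. -135.] [72. 33.] 79
[{'point': [0.6145, -0.1418, -0.0], 'p': 0.62}]
[]
```

View pics/side2.png

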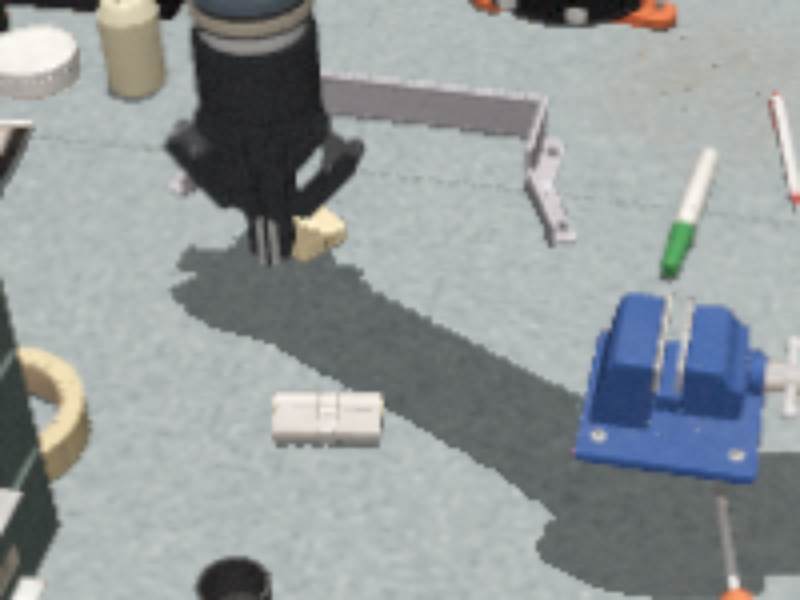

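```bash
python3 -m pendant '[{"dp":[0.05,0,0],"twist":[0,0,0],"claw":-1},{"dp":[0.1,0,0],"twist":[0,0,0],"claw":-1},{"dp":[0.15,0,-0.1],"twist":[0,0,0],"claw":-1},{"dp":[0.25,-0.1,-0.3],"twist":[0,0,0],"claw":-1},{"dp":[0.45,-0.25,-0.4],"twist":[0,0,0],"claw":-1},{"dp":[0.65,-0.4,-0.4],"twist":[0,0,0],"claw":-1},{"dp":[0.7,-0.4,-0.4],"twist":[0,0,0],"claw":-1}]'
python3 - <<'E'
from h import *
for c in ["side","top"]:
    pic,d=look(c,["brass_padlock"])
    print(cams.pinpoint("brass_padlock",c)[:1])
    cv2.imwrite(f"pics/{c}3.png",cv2.resize(pic[90:240,150:350,::-1] if c=="side" else pic[80:230,240:440,::-1],(800,600)))
E
```

```text
time_s: 7.72
tool_pos: [0.5456, 0.0358, 0.0965]
eef_rot: [0.707, 0.707, 0.001, -0.001]
force: [0.3, 1.2, -0.6]
finger_gap: 0.0003
gripper_force: 0.0
[]
top brass_padlock 0.59 cen [ 0.616 -0.141] zpct [0.001 0.012 0.016] rect [ 619. -145.] [41. 57.] 45
[{'point': [0.6225, -0.1474, 0.0001], 'p': 0.7}]
```

View pics/top3.png

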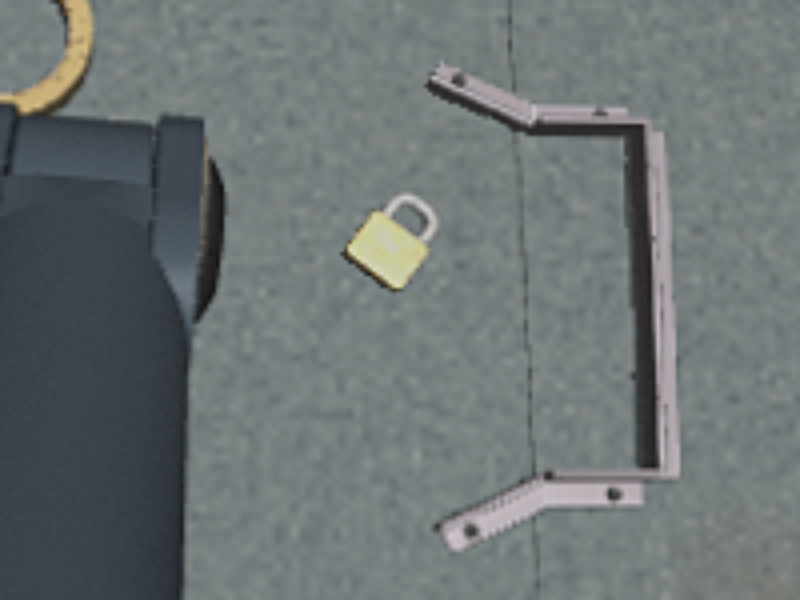

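```bash
python3 -m pendant '[{"dp":[-0.2,0.05,0],"twist":[0,0,-0.07],"claw":-0.76},{"dp":[-0.4,0.1,0],"twist":[0,0,-0.14],"claw":-0.76},{"dp":[-0.6,0.15,0],"twist":[0,0,-0.21],"claw":-0.76},{"dp":[-0.725,0.188,0],"twist":[0,0,-0.28],"claw":-0.76},{"dp":[-0.725,0.188,0],"twist":[0,0,-0.36],"claw":-0.76},{"dp":[-0.725,0.188,0],"twist":[0,0,-0.44],"claw":-0.76},{"dp":[-0.725,0.188,0.05],"twist":[0,0,-0.5],"claw":-0.76},{"dp":[-0.725,0.188,0.15],"twist":[0,0,-0.533],"claw":-0.76},{"dp":[-0.725,0.188,0.25],"twist":[0,0,-0.533],"claw":-0.76},{"dp":[-0.725,0.188,0.32],"twist":[0,0,-0.533],"claw":-0.76},{"dp":[-0.725,0.188,0.37],"twist":[0,0,-0.533],"claw":-0.76},{"dp":[-0.725,0.188,0.4],"twist":[0,0,-0.533],"claw":-0.76},{"dp":[-0.725,0.188,0.41],"twist":[0,0,-0.533],"claw":-0.76},{"dp":[-0.725,0.188,0.41],"twist":[0,0,-0.533],"claw":-0.76}]'
python3 - <<'E'
from h import *
i=0
from scipy.spatial.transform import Rotation as R
s=status.state(); M=R.from_quat(s["eef_rot"]).as_matrix(); print(M.round(3))
# path: straight 14mm, arc r .115 48deg, straight; targets for TCP offset
p=np.array(s["tool_pos"])[:2]; a=np.arctan2(*(-M[:2,0])[::-1]); a0=a
P=[];A=[]
ds=.006; S=0
q=p.copy(); aa=a
for k in range(40):
    if S>.014 and aa>-np.pi/2: aa=max(aa-ds/.125,-np.pi/2)
    q=q+ds*np.array([np.cos(aa),np.sin(aa)]); S+=ds
    d=M.T@np.r_[q-p,0]
    print(k,q.round(3),np.degrees(aa).round(1),"dp",(d/.2).round(3)[:2],"tw",((a0-aa)/(np.pi/2)).round(3))
    if q[1]<-.24: break
E
```

```text
time_s: 9.18
tool_pos: [0.5852, -0.1126, 0.013]
eef_rot: [0.359, 0.933, -0.0, -0.0]
force: [0.3, -0.3, -0.7]
finger_gap: 0.01
gripper_force: 0.0
[[-0.742  0.671 -0.   ]
 [ 0.671  0.742 -0.   ]
 [ 0.    -0.    -1.   ]]
0 [ 0.59  -0.117] -42.1 dp [-0.03 -0.  ] tw 0.0
1 [ 0.594 -0.121] -42.1 dp [-0.06 -0.  ] tw 0.0
2 [ 0.599 -0.125] -42.1 dp [-0.09 -0.  ] tw 0.0
3 [ 0.603 -0.129] -44.9 dp [-0.12  -0.001] tw 0.031
4 [ 0.607 -0.133] -47.6 dp [-0.15  -0.004] tw 0.061
5 [ 0.611 -0.138] -50.4 dp [-0.18  -0.009] tw 0.092
6 [ 0.614 -0.143] -53.1 dp [-0.209 -0.014] tw 0.122
7 [ 0.618 -0.148] -55.9 dp [-0.238 -0.021] tw 0.153
8 [ 0.621 -0.153] -58.6 dp [-0.267 -0.03 ] tw 0.183
9 [ 0.624 -0.158] -61.4 dp [-0.295 -0.04 ] tw 0.214
10 [ 0.626 -0.163] -64.1 dp [-0.323 -0.051] tw 0.244
11 [ 0.629 -0.169] -66.9 dp [-0.35  -0.064] tw 0.275
12 [ 0.631 -0.175] -69.6 dp [-0.377 -0.078] tw 0.306
13 [ 0.632 -0.18 ] -72.4 dp [-0.403 -0.093] tw 0.336
14 [ 0.634 -0.186] -75.1 dp [-0.428 -0.109] tw 0.367
15 [ 0.635 -0.192] -77.9 dp [-0.452 -0.127] tw 0.397
16 [ 0.636 -0.198] -80.6 dp [-0.476 -0.145] tw 0.428
17 [ 0.637 -0.204] -83.4 dp [-0.498 -0.165] tw 0.458
18 [ 0.637 -0.21 ] -86.1 dp [-0.52  -0.186] tw 0.489
19 [ 0.637 -0.216] -88.9 dp [-0.54  -0.208] tw 0.519
20 [ 0.637 -0.222] -90.0 dp [-0.561 -0.23 ] tw 0.532
21 [ 0.637 -0.228] -90.0 dp [-0.581 -0.252] tw 0.532
22 [ 0.637 -0.234] -90.0 dp [-0.601 -0.274] tw 0.532
23 [ 0.637 -0.24 ] -90.0 dp [-0.621 -0.297] tw 0.532
24 [ 0.637 -0.246] -90.0 dp [-0.641 -0.319] tw 0.532
```

```bash
python3 -m pendant '[{"dp":[-0.03,0,0],"twist":[0,0,0],"claw":-0.76},{"dp":[-0.06,0,0],"twist":[0,0,0],"claw":-0.76},{"dp":[-0.09,0,0],"twist":[0,0,0],"claw":-0.76},{"dp":[-0.12,0,0],"twist":[0,0,0],"claw":-0.76},{"dp":[-0.15,0,0],"twist":[0,0,0],"claw":-0.76},{"dp":[-0.18,-0.001,0],"twist":[0,0,0.035],"claw":-0.76},{"dp":[-0.21,-0.003,0],"twist":[0,0,0.07],"claw":-0.76},{"dp":[-0.24,-0.007,0],"twist":[0,0,0.104],"claw":-0.76},{"dp":[-0.269,-0.013,0],"twist":[0,0,0.139],"claw":-0.76},{"dp":[-0.298,-0.02,0],"twist":[0,0,0.174],"claw":-0.76},{"dp":[-0.327,-0.029,0],"twist":[0,0,0.208],"claw":-0.76},{"dp":[-0.355,-0.04,0],"twist":[0,0,0.243],"claw":-0.76},{"dp":[-0.382,-0.052,0],"twist":[0,0,0.278],"claw":-0.76},{"dp":[-0.409,-0.065,0],"twist":[0,0,0.312],"claw":-0.76},{"dp":[-0.435,-0.08,0],"twist":[0,0,0.347],"claw":-0.76},{"dp":[-0.461,-0.096,0],"twist":[0,0,0.382],"claw":-0.76},{"dp":[-0.485,-0.114,0],"twist":[0,0,0.417],"claw":-0.76},{"dp":[-0.508,-0.132,0],"twist":[0,0,0.451],"claw":-0.76},{"dp":[-0.53,-0.153,0],"twist":[0,0,0.486],"claw":-0.76},{"dp":[-0.545,-0.168,0],"twist":[0,0,0.51],"claw":-0.76}]'
python3 - <<'E'
from h import *
for c in ["side","top"]:
    pic,d=look(c,["brass_padlock"])
    print(cams.pinpoint("brass_padlock",c)[:1])
    cv2.imwrite(f"pics/{c}4.png",cv2.resize(pic[70:220,170:370,::-1] if c=="side" else pic[80:230,240:440,::-1],(800,600)))
E
```

```text
time_s: 10.85
tool_pos: [0.6443, -0.2107, 0.0135]
eef_rot: [0.695, 0.719, 0.0, 0.001]
force: [-0.3, 0.4, 0.1]
finger_gap: 0.0104
gripper_force: 0.5
[{'point': [0.6392, -0.248, -0.0016], 'p': 0.61}]
[]
```

View pics/side4.png

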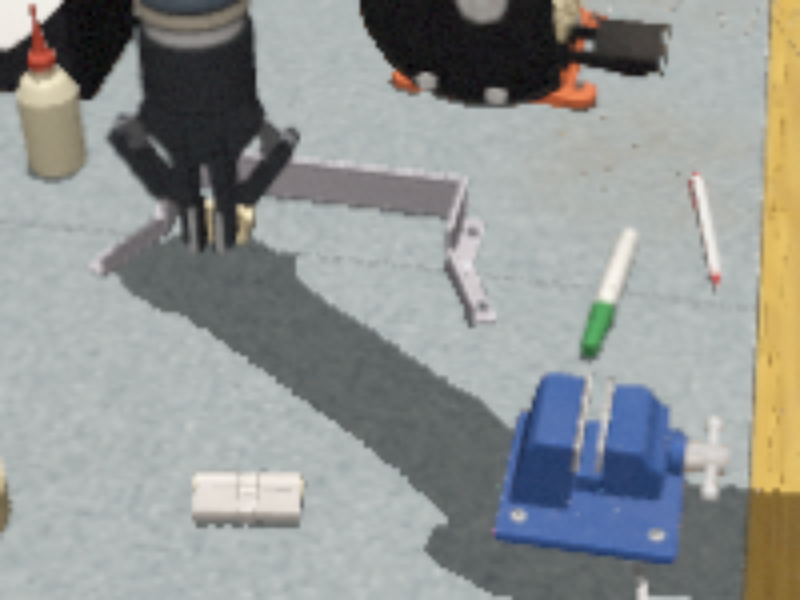

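```bash
python3 -m pendant '[{"dp":[-0.015,0,0],"twist":[0,0,0.02],"claw":-0.76},{"dp":[-0.03,0,0],"twist":[0,0,0.025],"claw":-0.76},{"dp":[-0.04,0,0],"twist":[0,0,0.025],"claw":-0.76},{"dp":[-0.05,0,0],"twist":[0,0,0.025],"claw":-0.76},{"dp":[-0.055,0,0],"twist":[0,0,0.025],"claw":-0.76}]'
python3 - <<'E'
from h import *
pic,d=look("side",["brass_padlock"]); print(cams.pinpoint("brass_padlock","side")[:1])
E
```

```text
time_s: 11.57
tool_pos: [0.6437, -0.2213, 0.0132]
eef_rot: [0.708, 0.706, -0.0, -0.0]
force: [-1.0, -0.3, -0.2]
finger_gap: 0.0104
gripper_force: 0.3
[{'point': [0.6337, -0.2582, 0.0012], 'p': 0.41}]
```

```bash
python3 -m pendant '[{"dp":[-0.008,0,0],"twist":[0,0,0],"claw":-0.76},{"dp":[-0.008,0,0],"twist":[0,0,0],"claw":-0.76},{"dp":[0.04,0,0],"twist":[0,0,0],"claw":-0.76},{"dp":[0.075,0,-0.05],"twist":[0,0,0],"claw":-1},{"dp":[0.075,-0.05,-0.2],"twist":[0,0,0],"claw":-1},{"dp":[0.03,-0.15,-0.22],"twist":[0,0,0],"claw":-1},{"dp":[-0.05,-0.27,-0.22],"twist":[0,0,0],"claw":-1},{"dp":[-0.15,-0.27,-0.22],"twist":[0,0,0],"claw":-1},{"dp":[-0.15,-0.27,-0.2],"twist":[0,0,0],"claw":-1},{"dp":[-0.15,-0.27,-0.1],"twist":[0,0,0],"claw":-1},{"dp":[-0.15,-0.27,-0.04],"twist":[0,0,0],"claw":-1},{"dp":[-0.15,-0.27,-0.01],"twist":[0,0,0],"claw":-1},{"dp":[-0.15,-0.27,-0.01],"twist":[0,0,0],"claw":-1}]'
python3 -m pendant '[{"dp":[0,0.02,0],"twist":[0,0,0],"claw":-1},{"dp":[0,0.045,0],"twist":[0,0,0],"claw":-1},{"dp":[0,0.07,0],"twist":[0,0,0],"claw":-1},{"dp":[0,0.09,0],"twist":[0,0,0],"claw":-1},{"dp":[0,0.11,0],"twist":[0,0,0],"claw":-1},{"dp":[0,0.125,0],"twist":[0,0,0],"claw":-1},{"dp":[0,0.14,0],"twist":[0,0,0],"claw":-1},{"dp":[0,0.15,0],"twist":[0,0,0],"claw":-1},{"dp":[0,0.152,0],"twist":[0,0,0],"claw":-1}]'
python3 - <<'E'
from h import *
pic,d=look("side",["brass_padlock"]); print(cams.pinpoint("brass_padlock","side")[:1])
cv2.imwrite("pics/s5.png",cv2.resize(pic[70:220,170:370,::-1],(800,600)))
E
```

```text
time_s: 12.8
tool_pos: [0.5891, -0.249, 0.0134]
eef_rot: [0.708, 0.706, -0.001, -0.002]
force: [0.9, 0.4, 0.7]
finger_gap: -0.0001
gripper_force: 0.0
time_s: 13.55
tool_pos: [0.6199, -0.2511, 0.0157]
eef_rot: [0.708, 0.706, -0.0, -0.0]
force: [-3.7, 0.9, 4.8]
finger_gap: -0.0
gripper_force: 2.8
side brass_padlock 0.5 cen [ 0.651 -0.247] zpct [0.002 0.012 0.016] rect [ 654. -259.] [40. 59.] 13
[{'point': [0.647, -0.2592, -0.0013], 'p': 0.47}]
```

View pics/s5.png

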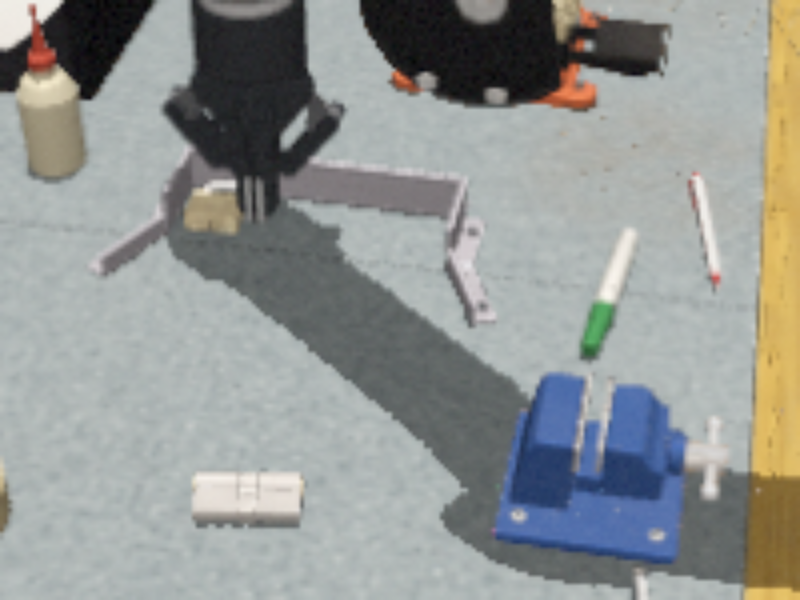

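```bash
python3 -m pendant '[{"dp":[0,-0.03,0],"twist":[0,0,0],"claw":-1},{"dp":[0,-0.04,-0.1],"twist":[0,0,0],"claw":-1},{"dp":[0,-0.04,-0.3],"twist":[0,0,0],"claw":-1},{"dp":[0.2,-0.1,-0.38],"twist":[0,0,0],"claw":-0.4},{"dp":[0.4,-0.2,-0.38],"twist":[0,0,0],"claw":-0.4},{"dp":[0.6,-0.3,-0.38],"twist":[0,0,0],"claw":-0.4},{"dp":[0.8,-0.35,-0.38],"twist":[0,0,0],"claw":-0.4},{"dp":[1,-0.36,-0.38],"twist":[0,0,0],"claw":-0.4}]'
python3 -m pendant '[{"dp":[0.2,0,0],"twist":[0,0,-0.05],"claw":-0.4},{"dp":[0.4,0,0],"twist":[0,0,-0.09],"claw":-0.4},{"dp":[0.615,0,0],"twist":[0,0,-0.09],"claw":-0.4},{"dp":[0.615,0,0.03],"twist":[0,0,-0.09],"claw":-0.4},{"dp":[0.615,0,0.15],"twist":[0,0,-0.09],"claw":-0.4},{"dp":[0.615,0,0.25],"twist":[0,0,-0.09],"claw":-0.4},{"dp":[0.615,0,0.33],"twist":[0,0,-0.09],"claw":-0.4},{"dp":[0.615,0,0.37],"twist":[0,0,-0.09],"claw":-0.4},{"dp":[0.615,0,0.38],"twist":[0,0,-0.09],"claw":-0.4},{"dp":[0.615,0,0.38],"twist":[0,0,-0.09],"claw":-0.4}]'
python3 - <<'E'
from h import *
look("side",["brass_padlock","nickel_cylinder"]); look("top",["brass_padlock","nickel_cylinder"])
E
```

```text
time_s: 14.37
tool_pos: [0.5471, -0.0562, 0.0912]
eef_rot: [0.709, 0.705, -0.0, -0.0]
force: [1.4, -0.4, 0.6]
finger_gap: 0.0254
gripper_force: 0.0
time_s: 15.2
tool_pos: [0.5499, 0.0656, 0.015]
eef_rot: [0.657, 0.754, -0.0, -0.0]
force: [0.7, 0.2, -0.3]
finger_gap: 0.0257
gripper_force: 0.0
side brass_padlock 0.61 cen [0.485 0.224] zpct [0.008 0.013 0.018] rect [486. 222.] [33. 66.] 67
side nickel_cylinder 0.6 cen [0.558 0.038] zpct [0.007 0.013 0.018] rect [548.  34.] [44. 33.] 14
top brass_padlock 0.75 cen [ 0.651 -0.256] zpct [-0.001  0.012  0.016] rect [ 654. -259.] [45. 61.] 16
```

```bash
python3 -m pendant '[{"dp":[-0.015,0,0.01],"twist":[0,0,0],"claw":-0.4},{"dp":[-0.03,0,0.015],"twist":[0,0,0],"claw":-0.4},{"dp":[-0.05,0,0.015],"twist":[0,0,0],"claw":-0.4},{"dp":[-0.07,0,0.015],"twist":[0,0,0],"claw":-0.4},{"dp":[-0.095,0,0.015],"twist":[0,0,0],"claw":-0.4},{"dp":[-0.125,0,0.015],"twist":[0,0,0],"claw":-0.4},{"dp":[-0.155,0,0.015],"twist":[0,0,0],"claw":-0.4},{"dp":[-0.19,0,0.015],"twist":[0,0,0],"claw":-0.4},{"dp":[-0.225,0,0.015],"twist":[0,0,0],"claw":-0.4},{"dp":[-0.26,0,0.015],"twist":[0,0,0],"claw":-0.4},{"dp":[-0.295,0,0.015],"twist":[0,0,0],"claw":-0.4},{"dp":[-0.33,0,0.015],"twist":[0,0,0],"claw":-0.4},{"dp":[-0.365,0,0.015],"twist":[0,0,0],"claw":-0.4},{"dp":[-0.4,0,0.015],"twist":[0,0,0],"claw":-0.4},{"dp":[-0.435,0,0.015],"twist":[0,0,0],"claw":-0.4},{"dp":[-0.47,0,0.015],"twist":[0,0,0],"claw":-0.4},{"dp":[-0.505,0,0.015],"twist":[0,0,0],"claw":-0.4},{"dp":[-0.54,0,0.015],"twist":[0,0,0],"claw":-0.4},{"dp":[-0.565,0,0.015],"twist":[0,0,0],"claw":-0.4},{"dp":[-0.58,0,0.015],"twist":[0,0,0],"claw":-0.4}]'
python3 - <<'E'
from h import *
pic,d=look("side",["nickel_cylinder"]); print(cams.pinpoint("nickel_cylinder","side")[:1])
cv2.imwrite("pics/s6.png",cv2.resize(pic[70:220,170:370,::-1],(800,600)))
E
```

```text
time_s: 17.17
tool_pos: [0.5659, -0.0501, 0.0123]
eef_rot: [0.657, 0.754, -0.0, 0.0]
force: [-0.3, 1.7, 1.6]
finger_gap: 0.0254
gripper_force: 0.6
side nickel_cylinder 0.52 cen [ 0.566 -0.073] zpct [0.006 0.013 0.018] rect [560. -76.] [46. 32.] 8
[{'point': [0.569, -0.0815, 0.0002], 'p': 0.42}]
```

View pics/s6.png

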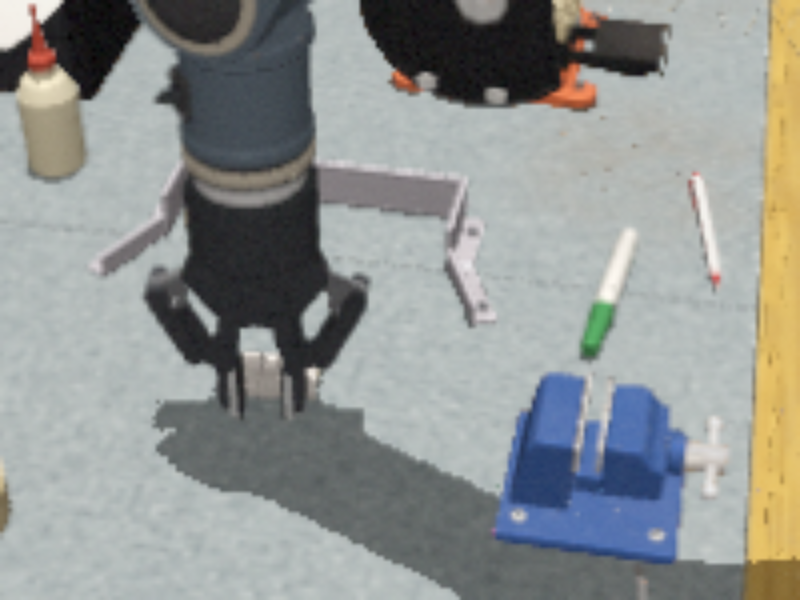

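```bash
python3 -m pendant '[{"dp":[-0.02,0,0],"twist":[0,0,0],"claw":-0.4},{"dp":[-0.05,0,0],"twist":[0,0,0],"claw":-0.4},{"dp":[-0.085,0,0],"twist":[0,0,0],"claw":-0.4},{"dp":[-0.12,0,0],"twist":[0,0,0],"claw":-0.4},{"dp":[-0.155,0,0],"twist":[0,0,0],"claw":-0.4},{"dp":[-0.19,0,0],"twist":[0,0,0],"claw":-0.4},{"dp":[-0.225,0,0],"twist":[0,0,0],"claw":-0.4},{"dp":[-0.26,0,0],"twist":[0,0,0],"claw":-0.4},{"dp":[-0.295,0,0],"twist":[0,0,0],"claw":-0.4},{"dp":[-0.33,0,0],"twist":[0,0,0],"claw":-0.4},{"dp":[-0.365,0,0],"twist":[0,0,0],"claw":-0.4},{"dp":[-0.4,0,0],"twist":[0,0,0],"claw":-0.4},{"dp":[-0.435,0,0],"twist":[0,0,0],"claw":-0.4},{"dp":[-0.47,0,0],"twist":[0,0,0],"claw":-0.4},{"dp":[-0.505,0,0],"twist":[0,0,0],"claw":-0.4},{"dp":[-0.54,0,0],"twist":[0,0,0],"claw":-0.4},{"dp":[-0.575,0,0],"twist":[0,0,0],"claw":-0.4},{"dp":[-0.61,0,0],"twist":[0,0,0],"claw":-0.4},{"dp":[-0.64,0,0],"twist":[0,0,0],"claw":-0.4},{"dp":[-0.66,0,0],"twist":[0,0,0],"claw":-0.4}]'
python3 - <<'E'
from h import *
pic,d=look("side",["nickel_cylinder","brass_padlock"]); print(cams.pinpoint("nickel_cylinder","side")[:1])
print(cams.pinpoint("brass_padlock","side")[:1])
E
```

```text
time_s: 18.98
tool_pos: [0.584, -0.1809, 0.0123]
eef_rot: [0.657, 0.754, -0.0, 0.0]
force: [-0.1, 0.6, 0.0]
finger_gap: 0.0261
gripper_force: 0.4
side nickel_cylinder 0.61 cen [ 0.364 -0.201] zpct [0.002 0.014 0.017] rect [ 365. -209.] [144.  17.] 85
side nickel_cylinder 0.55 cen [ 0.585 -0.204] zpct [0.009 0.013 0.017] rect [ 577. -206.] [45. 28.] 6
side brass_padlock 0.44 cen [ 0.659 -0.24 ] zpct [0.003 0.012 0.016] rect [ 651. -246.] [41. 19.] 31
[{'point': [0.5888, -0.2121, 0.0019], 'p': 0.5}]
[{'point': [0.646, -0.2594, -0.0007], 'p': 0.61}]
```

```bash
python3 -m pendant '[{"dp":[-0.02,-0.003,0],"twist":[0,0,0.008],"claw":-0.4},{"dp":[-0.045,-0.006,0],"twist":[0,0,0.016],"claw":-0.4},{"dp":[-0.07,-0.01,0],"twist":[0,0,0.024],"claw":-0.4},{"dp":[-0.095,-0.013,0],"twist":[0,0,0.032],"claw":-0.4},{"dp":[-0.12,-0.017,0],"twist":[0,0,0.04],"claw":-0.4},{"dp":[-0.145,-0.02,0],"twist":[0,0,0.048],"claw":-0.4},{"dp":[-0.17,-0.024,0],"twist":[0,0,0.056],"claw":-0.4},{"dp":[-0.195,-0.027,0],"twist":[0,0,0.064],"claw":-0.4},{"dp":[-0.22,-0.031,0],"twist":[0,0,0.072],"claw":-0.4},{"dp":[-0.24,-0.034,0],"twist":[0,0,0.08],"claw":-0.4},{"dp":[-0.26,-0.036,0],"twist":[0,0,0.088],"claw":-0.4},{"dp":[-0.275,-0.038,0],"twist":[0,0,0.092],"claw":-0.4},{"dp":[-0.285,-0.04,0],"twist":[0,0,0.092],"claw":-0.4},{"dp":[-0.29,-0.041,0],"twist":[0,0,0.092],"claw":-0.4},{"dp":[-0.29,-0.041,0],"twist":[0,0,0.092],"claw":-0.4}]'
python3 - <<'E'
from h import *
pic,d=look("side",["nickel_cylinder"]); print(cams.pinpoint("nickel_cylinder","side")[:1])
E
```

```text
time_s: 20.48
tool_pos: [0.5837, -0.2387, 0.0123]
eef_rot: [0.71, 0.705, -0.0, 0.0]
force: [0.3, -0.4, -0.3]
finger_gap: 0.0256
gripper_force: 0.0
side nickel_cylinder 0.63 cen [ 0.582 -0.26 ] zpct [0.005 0.014 0.02 ] rect [ 579. -259.] [50. 54.] 58
[{'point': [0.5829, -0.2701, -0.0014], 'p': 0.58}]
```

```bash
python3 -m pendant '[{"dp":[0.04,0,0],"twist":[0,0,0],"claw":-0.4},{"dp":[0.08,0,-0.05],"twist":[0,0,0],"claw":-0.4},{"dp":[0.15,-0.05,-0.2],"twist":[0,0,0],"claw":-0.55},{"dp":[0.25,-0.15,-0.35],"twist":[0,0,0],"claw":-0.55},{"dp":[0.43,-0.25,-0.4],"twist":[0,0,0],"claw":-0.55},{"dp":[0.62,-0.35,-0.4],"twist":[0,0,0],"claw":-0.55},{"dp":[0.81,-0.43,-0.4],"twist":[0,0,0],"claw":-0.55},{"dp":[1,-0.43,-0.4],"twist":[0,0,0],"claw":-0.55}]'
python3 -m pendant '[{"dp":[0.2,0,0],"twist":[0,0,0],"claw":-0.55},{"dp":[0.4,0,0],"twist":[0,0,0.06],"claw":-0.55},{"dp":[0.6,0,0],"twist":[0,0,0.12],"claw":-0.55},{"dp":[0.8,0,0],"twist":[0,0,0.18],"claw":-0.55},{"dp":[1,0,0],"twist":[0,0,0.222],"claw":-0.55},{"dp":[1,0,0],"twist":[0,0,0.222],"claw":-0.55}]'
python3 - <<'E'
from h import *
from scipy.spatial.transform import Rotation as R
s=status.state(); M=R.from_quat(s["eef_rot"]).as_matrix(); p=s["tool_pos"]
print(p, M.round(3)[:2], (M.T@(np.array([.498,.254,.013])-p)/.2).round(3))
look("side",["brass_cylinder"]);look("top",["nickel_cylinder","brass_padlock","brass_cylinder"])
E
```

```text
time_s: 21.3
tool_pos: [0.4952, -0.0359, 0.093]
eef_rot: [0.71, 0.704, -0.0, -0.001]
force: [0.7, 0.7, 0.5]
finger_gap: 0.0193
gripper_force: 0.0
time_s: 21.8
tool_pos: [0.4993, 0.1738, 0.0927]
eef_rot: [0.817, 0.577, 0.002, -0.002]
force: [0.4, 0.7, 0.3]
finger_gap: 0.0193
gripper_force: 0.0
[0.49934429 0.17384646 0.09268012] [[ 0.335  0.942  0.001]
 [ 0.942 -0.335  0.005]] [ 0.373 -0.14   0.401]
side brass_cylinder 0.91 cen [0.483 0.223] zpct [0.007 0.013 0.017] rect [483. 217.] [43. 64.] 69
top nickel_cylinder 0.95 cen [ 0.583 -0.265] zpct [0.009 0.013 0.018] rect [ 584. -266.] [66. 34.] 0
top brass_padlock 0.82 cen [ 0.651 -0.253] zpct [0.007 0.012 0.015] rect [ 652. -260.] [40. 54.] 1
```

```bash
python3 -m pendant '[{"dp":[0.2,-0.07,0],"twist":[0,0,0],"claw":-0.55},{"dp":[0.373,-0.14,0],"twist":[0,0,0],"claw":-0.55},{"dp":[0.373,-0.14,0.1],"twist":[0,0,0],"claw":-0.55},{"dp":[0.373,-0.14,0.2],"twist":[0,0,0],"claw":-0.55},{"dp":[0.373,-0.14,0.2],"twist":[0,0,0],"claw":-0.55},{"dp":[0.373,-0.14,0.2],"twist":[0,0,0],"claw":-0.55}]'
python3 - <<'E'
from h import *
from scipy.spatial.transform import Rotation as R
s=status.state(); M=R.from_quat(s["eef_rot"]).as_matrix(); p=s["tool_pos"]
print(p, M.round(3)[:2], (M.T@(np.array([.498,.254,.013])-p)/.2).round(3))
E
```

```text
time_s: 22.6
tool_pos: [0.5, 0.2399, 0.0519]
eef_rot: [0.822, 0.57, -0.001, 0.0]
force: [-0.3, -0.5, 0.4]
finger_gap: 0.0193
gripper_force: 0.0
[0.49999089 0.23991113 0.05186486] [[ 0.351  0.937 -0.002]
 [ 0.937 -0.351 -0.002]] [ 0.063 -0.034  0.194]
```

```bash
python3 -m pendant '[{"dp":[0.063,-0.034,0],"twist":[0,0,0],"claw":-0.55},{"dp":[0.063,-0.034,0.02],"twist":[0,0,0],"claw":-0.55},{"dp":[0.063,-0.034,0.08],"twist":[0,0,0],"claw":-0.55},{"dp":[0.063,-0.034,0.14],"twist":[0,0,0],"claw":-0.55},{"dp":[0.063,-0.034,0.18],"twist":[0,0,0],"claw":-0.55},{"dp":[0.063,-0.034,0.196],"twist":[0,0,0],"claw":-0.55},{"dp":[0.063,-0.034,0.198],"twist":[0,0,0],"claw":-0.55}]'
python3 - <<'E'
from h import *
look("side",["brass_cylinder","flat_tin"])
E
```

```text
time_s: 23.18
tool_pos: [0.4977, 0.2554, 0.0117]
eef_rot: [0.821, 0.571, -0.001, -0.0]
force: [-0.7, -0.6, 0.2]
finger_gap: 0.0196
gripper_force: 0.0
side flat_tin 0.91 cen [0.571 0.266] zpct [0.007 0.023 0.025] rect [580. 259.] [67. 84.] 65
```

```bash
python3 -m pendant '[{"dp":[-0.02,0,0],"twist":[0,0,0],"claw":-0.55},{"dp":[-0.04,0,0],"twist":[0,0,0],"claw":-0.55},{"dp":[-0.07,0,0],"twist":[0,0,0],"claw":-0.55},{"dp":[-0.1,0.001,0],"twist":[0,0,-0.025],"claw":-0.55},{"dp":[-0.129,0.002,0],"twist":[0,0,-0.05],"claw":-0.55},{"dp":[-0.159,0.005,0],"twist":[0,0,-0.076],"claw":-0.55},{"dp":[-0.189,0.009,0],"twist":[0,0,-0.101],"claw":-0.55},{"dp":[-0.218,0.015,0],"twist":[0,0,-0.126],"claw":-0.55},{"dp":[-0.246,0.021,0],"twist":[0,0,-0.151],"claw":-0.55},{"dp":[-0.275,0.029,0],"twist":[0,0,-0.177],"claw":-0.55},{"dp":[-0.304,0.037,0],"twist":[0,0,-0.202],"claw":-0.55},{"dp":[-0.331,0.047,0],"twist":[0,0,-0.227],"claw":-0.55},{"dp":[-0.359,0.058,0],"twist":[0,0,-0.252],"claw":-0.55},{"dp":[-0.387,0.07,0],"twist":[0,0,-0.278],"claw":-0.55},{"dp":[-0.414,0.083,0],"twist":[0,0,-0.278],"claw":-0.55},{"dp":[-0.441,0.096,0],"twist":[0,0,-0.278],"claw":-0.55},{"dp":[-0.468,0.108,0],"twist":[0,0,-0.278],"claw":-0.55},{"dp":[-0.49,0.118,0],"twist":[0,0,-0.278],"claw":-0.55},{"dp":[-0.5,0.123,0],"twist":[0,0,-0.278],"claw":-0.55},{"dp":[-0.505,0.125,0],"twist":[0,0,-0.278],"claw":-0.55}]'
python3 - <<'E'
from h import *
pic,d=look("side",["brass_cylinder"]); print(cams.pinpoint("brass_cylinder","side")[:1])
from scipy.spatial.transform import Rotation as R
M=R.from_quat(status.state()["eef_rot"]).as_matrix(); print(M.round(3)[:2])
cv2.imwrite("pics/s7.png",cv2.resize(pic[120:345,130:430,::-1],(800,600)))
E
```

```text
time_s: 25.0
tool_pos: [0.4866, 0.1523, 0.0127]
eef_rot: [0.678, 0.735, 0.0, 0.0]
force: [0.3, 1.4, 0.6]
finger_gap: 0.0194
gripper_force: 0.7
side brass_cylinder 0.51 cen [0.488 0.129] zpct [0.008 0.013 0.018] rect [485. 137.] [38. 54.] 55
[{'point': [0.5726, 0.2605, 0.0001], 'p': 0.61}]
[[-0.081  0.997 -0.   ]
 [ 0.997  0.081 -0.   ]]
```

View pics/s7.png

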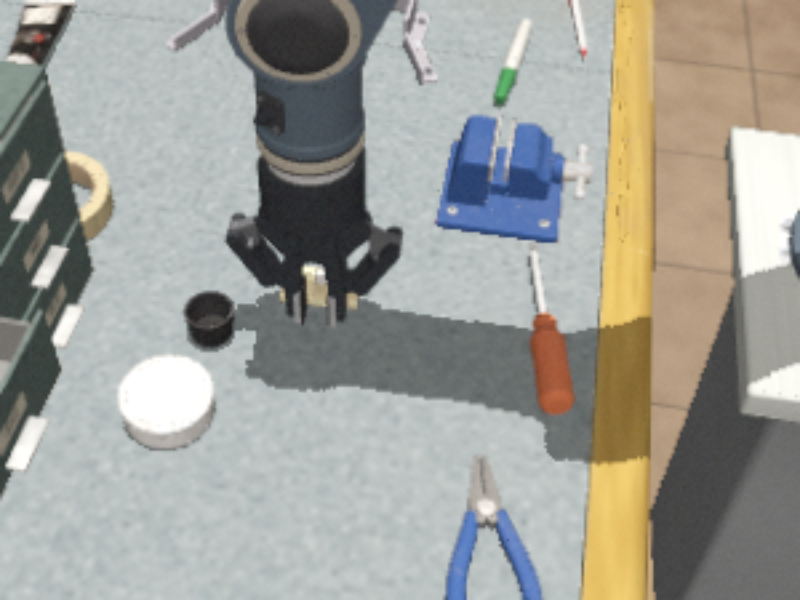

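```bash
python3 -m pendant '[{"dp":[-0.02,0,0],"twist":[0,0,0],"claw":-0.55},{"dp":[-0.05,0,0],"twist":[0,0,0],"claw":-0.55},{"dp":[-0.09,0,0],"twist":[0,0,0],"claw":-0.55},{"dp":[-0.13,0,0],"twist":[0,0,0],"claw":-0.55},{"dp":[-0.17,0,0],"twist":[0,0,0],"claw":-0.55},{"dp":[-0.21,0,0],"twist":[0,0,0],"claw":-0.55},{"dp":[-0.25,0,0],"twist":[0,0,0],"claw":-0.55},{"dp":[-0.29,0,0],"twist":[0,0,0],"claw":-0.55},{"dp":[-0.33,0,0],"twist":[0,0,0],"claw":-0.55},{"dp":[-0.37,0,0],"twist":[0,0,0],"claw":-0.55},{"dp":[-0.41,0,0],"twist":[0,0,0],"claw":-0.55},{"dp":[-0.45,0,0],"twist":[0,0,0],"claw":-0.55},{"dp":[-0.49,0,0],"twist":[0,0,0],"claw":-0.55},{"dp":[-0.53,0,0],"twist":[0,0,0],"claw":-0.55},{"dp":[-0.57,0,0],"twist":[0,0,0],"claw":-0.55},{"dp":[-0.61,0,0],"twist":[0,0,0],"claw":-0.55},{"dp":[-0.65,0,0],"twist":[0,0,0],"claw":-0.55},{"dp":[-0.69,0,0],"twist":[0,0,0],"claw":-0.55},{"dp":[-0.73,0,0],"twist":[0,0,0],"claw":-0.55},{"dp":[-0.76,0,0],"twist":[0,0,0],"claw":-0.55}]'
python3 -m pendant '[{"dp":[-0.04,0,0],"twist":[0,0,0],"claw":-0.55},{"dp":[-0.08,0,0],"twist":[0,0,0],"claw":-0.55},{"dp":[-0.12,0,0],"twist":[0,0,0],"claw":-0.55},{"dp":[-0.16,0,0],"twist":[0,0,0],"claw":-0.55},{"dp":[-0.2,0,0],"twist":[0,0,0],"claw":-0.55},{"dp":[-0.24,0,0],"twist":[0,0,0],"claw":-0.55},{"dp":[-0.28,0,0],"twist":[0,0,0],"claw":-0.55},{"dp":[-0.32,0,0],"twist":[0,0,0],"claw":-0.55},{"dp":[-0.36,0,0],"twist":[0,0,0],"claw":-0.55},{"dp":[-0.4,0,0],"twist":[0,0,0],"claw":-0.55},{"dp":[-0.44,0,0],"twist":[0,0,0],"claw":-0.55},{"dp":[-0.48,0,0],"twist":[0,0,0],"claw":-0.55},{"dp":[-0.52,0,0],"twist":[0,0,0],"claw":-0.55},{"dp":[-0.56,0,0],"twist":[0,0,0],"claw":-0.55},{"dp":[-0.6,0,0],"twist":[0,0,0],"claw":-0.55},{"dp":[-0.63,0,0],"twist":[0,0,0],"claw":-0.55},{"dp":[-0.65,0,0],"twist":[0,0,0],"claw":-0.55},{"dp":[-0.66,0,0],"twist":[0,0,0],"claw":-0.55}]'
python3 - <<'E'
from h import *
pic,d=look("side",["brass_cylinder","nickel_cylinder"]); print(cams.pinpoint("brass_cylinder","side")[:1])
E
```

```text
time_s: 26.82
tool_pos: [0.4989, 0.0, 0.0127]
eef_rot: [0.678, 0.735, -0.0, 0.0]
force: [-0.1, 1.6, 1.0]
finger_gap: 0.0194
gripper_force: 0.6
time_s: 28.32
tool_pos: [0.5095, -0.1312, 0.0127]
eef_rot: [0.678, 0.735, -0.0, 0.0]
force: [-1.2, 1.1, 0.9]
finger_gap: 0.0194
gripper_force: 0.7
[{'point': [0.5185, -0.1576, -0.0006], 'p': 0.62}]
```

```bash
python3 -m pendant '[{"dp":[-0.02,-0.002,0],"twist":[0,0,0.006],"claw":-0.55},{"dp":[-0.045,-0.004,0],"twist":[0,0,0.012],"claw":-0.55},{"dp":[-0.075,-0.006,0],"twist":[0,0,0.018],"claw":-0.55},{"dp":[-0.105,-0.008,0],"twist":[0,0,0.024],"claw":-0.55},{"dp":[-0.135,-0.011,0],"twist":[0,0,0.03],"claw":-0.55},{"dp":[-0.165,-0.013,0],"twist":[0,0,0.036],"claw":-0.55},{"dp":[-0.195,-0.016,0],"twist":[0,0,0.042],"claw":-0.55},{"dp":[-0.22,-0.018,0],"twist":[0,0,0.048],"claw":-0.55},{"dp":[-0.24,-0.019,0],"twist":[0,0,0.052],"claw":-0.55},{"dp":[-0.25,-0.02,0],"twist":[0,0,0.052],"claw":-0.55}]'
python3 - <<'E'
from h import *
pic,d=look("side",["brass_cylinder","nickel_cylinder"]); print(cams.pinpoint("brass_cylinder","side")[:1])
cv2.imwrite("pics/s8.png",cv2.resize(pic[80:180,200:333,::-1],(800,600),interpolation=cv2.INTER_CUBIC))
E
```

```text
time_s: 29.35
tool_pos: [0.51, -0.1808, 0.0127]
eef_rot: [0.708, 0.707, 0.0, 0.0]
force: [1.9, 1.3, -0.0]
finger_gap: 0.0191
gripper_force: 1.1
side brass_cylinder 0.58 cen [ 0.505 -0.203] zpct [0.007 0.013 0.017] rect [ 509. -205.] [30. 61.] 87
side nickel_cylinder 0.43 cen [ 0.6   -0.258] zpct [0.007 0.013 0.016] rect [ 598. -260.] [27. 27.] 4
[{'point': [0.5132, -0.2072, -0.0029], 'p': 0.64}]
```

View pics/s8.png

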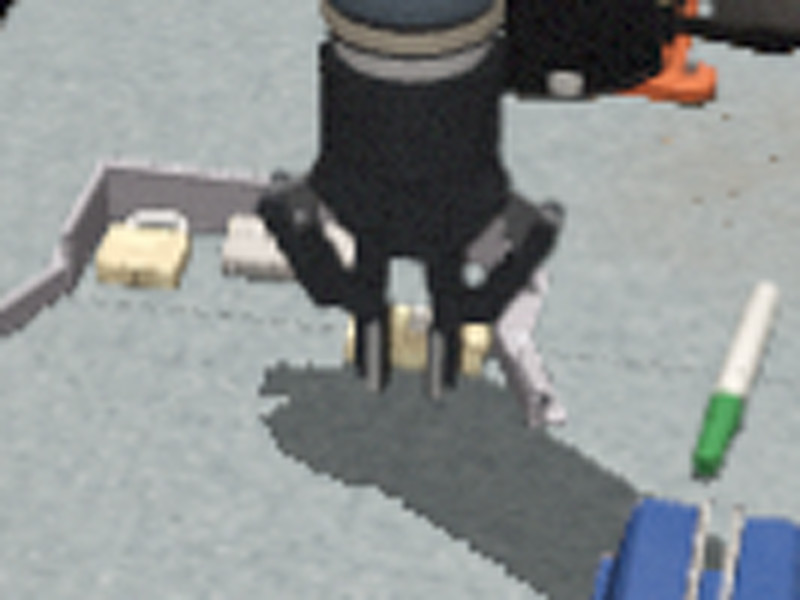

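```bash
python3 -m pendant '[{"dp":[-0.015,0.005,0],"twist":[0,0,0],"claw":-0.55},{"dp":[-0.03,0.01,0],"twist":[0,0,0],"claw":-0.55},{"dp":[-0.05,0.015,0],"twist":[0,0,0],"claw":-0.55},{"dp":[-0.07,0.02,0],"twist":[0,0,0],"claw":-0.55},{"dp":[-0.09,0.025,0],"twist":[0,0,0],"claw":-0.55},{"dp":[-0.11,0.03,0],"twist":[0,0,0],"claw":-0.55},{"dp":[-0.13,0.033,0],"twist":[0,0,0],"claw":-0.55},{"dp":[-0.15,0.035,0],"twist":[0,0,0],"claw":-0.55},{"dp":[-0.17,0.035,0],"twist":[0,0,0],"claw":-0.55}]'
python3 - <<'E'
from h import *
pic,d=look("side",["brass_cylinder","nickel_cylinder"]); print(cams.pinpoint("brass_cylinder","side")[:1])
E
```

```text
time_s: 30.3
tool_pos: [0.5168, -0.215, 0.0127]
eef_rot: [0.707, 0.707, 0.0, 0.0]
force: [-0.2, 1.1, 0.2]
finger_gap: 0.0194
gripper_force: 0.6
side brass_cylinder 0.49 cen [ 0.51  -0.237] zpct [0.009 0.014 0.017] rect [ 507. -237.] [27. 42.] 81
side nickel_cylinder 0.45 cen [ 0.588 -0.259] zpct [0.005 0.013 0.019] rect [ 576. -246.] [37. 87.] 48
[{'point': [0.5188, -0.2415, -0.004], 'p': 0.44}]
```

Brass is moving along freely; finish the last 23 mm, then back off and look.

```bash
python3 -m pendant '[{"dp":[-0.015,0,0],"twist":[0,0,0],"claw":-0.55},{"dp":[-0.03,0,0],"twist":[0,0,0],"claw":-0.55},{"dp":[-0.045,0,0],"twist":[0,0,0],"claw":-0.55},{"dp":[-0.06,0,0],"twist":[0,0,0],"claw":-0.55},{"dp":[-0.075,0,0],"twist":[0,0,0],"claw":-0.55},{"dp":[-0.09,0,0],"twist":[0,0,0],"claw":-0.55},{"dp":[-0.1,0,0],"twist":[0,0,0],"claw":-0.55},{"dp":[-0.11,0,0],"twist":[0,0,0],"claw":-0.55},{"dp":[-0.115,0,0],"twist":[0,0,0],"claw":-0.55},{"dp":[-0.115,0,0],"twist":[0,0,0],"claw":-0.55}]'
python3 -m pendant '[{"dp":[0.04,0,0],"twist":[0,0,0],"claw":-0.55},{"dp":[0.08,0,0],"twist":[0,0,0],"claw":-0.55},{"dp":[0.1,0,-0.1],"twist":[0,0,0],"claw":-0.55},{"dp":[0.1,0,-0.3],"twist":[0,0,0],"claw":-0.55},{"dp":[0.25,0,-0.5],"twist":[0,0,0],"claw":-0.55},{"dp":[0.45,0,-0.6],"twist":[0,0,0],"claw":-0.55},{"dp":[0.65,0,-0.6],"twist":[0,0,0],"claw":-0.55},{"dp":[0.85,0,-0.6],"twist":[0,0,0],"claw":-0.55},{"dp":[1,0,-0.6],"twist":[0,0,0],"claw":-0.55},{"dp":[1,0,-0.6],"twist":[0,0,0],"claw":-0.55},{"dp":[1,0,-0.6],"twist":[0,0,0],"claw":-0.55}]'
python3 - <<'E'
from h import *
look("top",["brass_cylinder","nickel_cylinder","brass_padlock","felt_pen","eye_loupe"])
look("side",["brass_cylinder","nickel_cylinder","brass_padlock","felt_pen","eye_loupe","flat_tin"])
E
```

```text
time_s: 31.33
tool_pos: [0.5166, -0.238, 0.0127]
eef_rot: [0.707, 0.707, -0.0, 0.0]
force: [-0.2, 0.2, -0.2]
finger_gap: 0.0193
gripper_force: 0.1
time_s: 32.25
tool_pos: [0.5164, -0.0339, 0.1327]
eef_rot: [0.705, 0.709, 0.0, -0.0]
force: [0.9, -0.9, 1.0]
finger_gap: 0.0195
gripper_force: 0.0
top brass_cylinder 0.65 cen [ 0.517 -0.264] zpct [0.01  0.014 0.019] rect [ 518. -265.] [33. 63.] 89
top nickel_cylinder 0.59 cen [ 0.585 -0.266] zpct [0.007 0.013 0.018] rect [ 585. -267.] [37. 64.] 87
top brass_padlock 0.83 cen [ 0.651 -0.252] zpct [0.005 0.012 0.016] rect [ 651. -259.] [54. 41.] 88
top felt_pen 0.84 cen [ 0.365 -0.222] zpct [0.01  0.014 0.018] rect [ 365. -224.] [103.  16.] 83
top eye_loupe 0.5 cen [0.567 0.181] zpct [0.    0.012 0.028] rect [569. 181.] [44. 38.] 15
side brass_cylinder 0.68 cen [ 0.5   -0.259] zpct [0.005 0.013 0.018] rect [ 507. -260.] [42. 27.] 6
side brass_padlock 0.56 cen [ 0.648 -0.248] zpct [0.005 0.013 0.016] rect [ 650. -260.] [37. 56.] 1
side felt_pen 0.7 cen [ 0.365 -0.199] zpct [0.007 0.014 0.017] rect [ 364. -209.] [139.  18.] 86
side felt_pen 0.57 cen [ 0.576 -0.234] zpct [0.002 0.014 0.033] rect [ 597. -223.] [262. 303.] 48
side eye_loupe 0.68 cen [0.565 0.182] zpct [0.004 0.018 0.027] rect [564. 182.] [37. 40.] 54
side flat_tin 0.65 cen [0.572 0.265] zpct [0.003 0.023 0.025] rect [578. 251.] [70. 90.] 16
```

```bash
python3 -c "
from workcell import robot;print(robot.close_job())"
```

```text
the job is handed in; nothing more can be done
None
```

I pushed both lock cylinders and the padlock into the back half of the parts stop, all lying flat by the last camera check. The loupe, tin and pen were not moved, and I handed the job in at about 33 s.

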